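Wedge the rocking bottle shaker

ROBOT

A 7-joint arm with a two-finger parallel gripper is mounted at the origin on the work surface. World frame = base frame: x ahead of the robot, y to its left, z up, the work surface at z = 0. Lengths are in m, angles in rad, forces in N, time in s.
With the tool pointing down it reaches from about 0.4 to 0.875 m from the base axis. Payload 19.3 kg.
Tool frame: the origin (TCP) lies midway between the tips of the shut fingers; the grasp point (between the pads) lies 19 mm behind it; z points along the fingers, y is the line along which they close (so a half turn about z gives the same grasp; the last joint's range is limited). The gripper opens to 85 mm and grips with 20 to 120 N. Pads are 22 mm wide; open, the fingers measure 114 mm over their backs; the gripper's body (76 mm by 85 mm) begins 54 mm behind the grasp point. The pads swing forward as they close: fully open they stand 13 mm farther back than shut.
Start: joints at [1.174, 0.521, -0.036, 1.599, 0.021, 1.021, -0.113], TCP at [0.201, -0.592, 0.231] pointing down, gripper open.
Joint ranges: [-2.91, 2.91], [-0.3, 2.13], [-1.5, 1.42], [0.17, 2.43], [-1.26, 4.41], [0.16, 1.93], [-2.52, 2.52]. Speed limits (rad/s): [1.89, 1.89, 2.39, 2.39, 3.01, 3.01, 3.01].

INTERFACE

Orientations are given as [roll, pitch, yaw] about the fixed x, y, z axes, in that order (R = Rz(yaw) Ry(pitch) Rx(roll)).
In Python, from workcell import bot gives the robot as it stands.
- The arm moves only by the shell command python3 nudge.py [FORCE], which reads ROWS from standard input. ROWS is a JSON list that holds a single list of rows (three levels of brackets), with 1 to 5 rows, each of 7 numbers: the finger opening in m, then dx, dy, dz in m, then a rotation vector rx, ry, rz in rad; each row is the pose to reach, as a shift and turn from the pose commanded when the command began, along the tool's axes at that moment; what a row does not reach only later rows make up. A row lasts 1/8 s, in which the tool goes at most 0.0625 m and 0.188 rad, less where a joint would pass 70% of its speed; a pose out of reach is approached as far as the arm can. The fingers move at their own pace and stop on an object; FORCE is the grip in N (left out, the last holds). Time passes only in rows, so rows that do not move let the fingers close. It prints the time, the measured TCP pose, the force, the opening and the grip force at its end. Input that does not fit is refused with a message, and nothing moves.
- bot.observe(): the state, without advancing time (a new reading comes with each control period).
- bot.grab_frame(name): name is "side" or "top" or "wrist"; returns the picture (384x512x3 uint8, blue, green, red); there is no depth.
- bot.calibration(name): a dict with "vfov" (degrees; the focal length in pixels is half the picture's height over the tangent of half this angle, whatever the lens; pixels are square), "cx", "cy" (the principal point, pixels), "dist_coeffs" ([k1, k2, p1, p2, k3] as OpenCV has them; the pictures are not rectified), "eye" and "attitude" of the camera in the world. Camera axes: x right, y down, z forward; pixel columns grow to the right and rows downward; lengths in m; the calibration is good to about 2 mm. A picture is of the moment at which its call begins: read the wrist's pose just before it. calibration takes no time and is no camera call; for the wrist camera it gives the pose at the moment of the call.
- bot.job_done(): hands the job in; it is judged then, once.
The state is a dict: "clock": time; "qpos": joint angles; "qd": joint speeds; "joint_efforts": joint torques, N m; "position": TCP position; "tool_rot": TCP orientation; "force": force on the tool from outside, world axes, zero at the start; "moment": the same for the moment, N m; "grip_width": finger opening in m; "finger_force": force on a finger pad.
Only numpy, scipy, OpenCV 4.12 (cv2) and the standard library are available. Lean on these libraries where they do the work, as an engineer would, in place of code of your own. Each camera call takes 0.05 s, during which the arm holds its last target. There are 200 camera calls.

TASK

The bottle shaker rocks because the foot at one corner is worn short and hangs clear of the bench. Lay the orange levelling wedge flat on the bench, slide its thin end squarely in under that foot from the open side, and tap it home by its head until it is tight, so that the foot bears firmly on the wedge and the shaker no longer rocks. Do it gently: do not shove the shaker along or jack it up off its other feet, and leave everything else on the bench alone.

Things in the scene. Friction and masses are not known exactly. Their poses are not given: they have to be found in the camera images.
- shaker: White bottle shaker, 6.4 kg, loose: housing 260 (x) by 300 (y) mm, underside 20, top 95 mm up; bottles on its platform reach 158 mm. Origin on the bench under its centre; +x to the control panel side (away from the robot), +y to the robot's left. Feet 28 mm across, 105 mm in x and 125 mm in y from centre: three sound, 20 mm high, carry it level; the +x -y one is short.
- short_foot (a point): Where the short foot's axis meets the housing's underside, 20 mm above the bench; axes as the shaker's. The foot is a flat-bottomed rubber pad 28 mm across; its sole hangs an unknown 4.5 to 10 mm clear of the bench. It lies 25 mm (axis) inside the housing's -y side, which is open to the bench: the wedge goes in from there, along the shaker's +y.
- wedge: Orange plastic levelling wedge, 50 g, 144 mm long, 30 wide, flat underneath. Origin mid-underside; +x to the thin end, z up. The blade's top slopes evenly, 1 in 10, from 2.5 mm thick at the thin end (x = +72 mm) to 15.5 at the head (x = -58). The head is an upright block, x -72 to -58 mm, 30 wide, 34 high: grip it across the 30 mm, tap its outer face.
- wedge_tip (a point): Middle of the wedge's thin end, on its underside (wedge x = +72 mm). Pushed under the foot it binds gradually: the foot's load grows by about 2 N per mm of travel, and the push needed is 1.0 to 1.6 times that load. A push of 10 to 15 N leaves it tight; near 30 N of load the shaker starts to lift off its other feet. Left tight, it stays put.
- wedge_head (a point): Middle of the wedge's head, 20 mm above its underside (wedge x = -65 mm).
- bottle_blue: Bystander: upright amber culture bottle, blue cap, 36 mm across, 118 mm high; origin under its centre. Leave alone.
- bottle_red: Bystander: the same bottle with a red cap. Leave alone.
- bottle_yellow: Bystander: the same bottle with a yellow cap. Leave alone.
- scanner: Bystander: black hand-held barcode scanner lying on the bench, about 95 by 150 by 46 mm; origin under its head. Leave alone.
- spirit_level: Bystander: yellow spirit level, 150 by 22 by 40 mm, standing on its edge; origin under its centre, long along its x. Leave alone.
- rubber_pad: Bystander: flat black rubber pad, 34 by 44 by 12 mm; origin under its centre. Leave alone.

How it is judged:
At the end, for the whole second after the job is handed in: wedge flat on the bench (2 deg), pointing squarely in (17 deg), blade centred under the short foot within 12 mm, thin end past the foot's middle; foot bears on it with over 5 N, nothing pushing; shaker level (0.45 deg), within 12 mm of its start; both at rest (contact force between wedge and shaker above 5 N and y of short_foot in the frame of wedge between -0.012 and 0.012 m and x of short_foot in the frame of wedge between -0.04 and 0.069 m and angle between the x axis of wedge and the y axis of shaker, either way round below 0.3 rad and angle between wedge's own z axis and vertical below 0.035 rad and angle between shaker's own z axis and vertical below 0.008 rad and distance of shaker from where it was at the start of the episode below 0.012 m and linear speed of each of wedge, shaker below 0.01 m/s); the robot touches nothing.
It fails at once if the wedge is rammed in so hard that the foot's load passes 25 N and the shaker is about to be jacked up (contact force between wedge and shaker above 25 N).
It fails at once if the shaker is shoved along by more than 15 mm (distance of shaker from where it was at the start of the episode above 0.015 m).
It fails at once if the shaker is tipped by more than 2.5 degrees (angle between shaker's own z axis and vertical above 0.044 rad).
It fails at once if a bystander is moved by more than 30 mm (distance of any of bottle_blue, bottle_red, bottle_yellow, scanner, spirit_level, rubber_pad from where it was at the start of the episode above 0.03 m).
It also fails if it takes over 58 s, if anything falls off the work surface, if the arm or the gripper's body presses on something with over 40 N, if the wrist force passes 120 N, or if a joint passes its speed limit or range.

## Working session

There is one attempt and no reset: what is moved stays moved. The work goes in short steps, Python scripts to look and compute and a shell command to move; the robot and the scene stay as the last step left them, time stands still between calls to the robot, and variables do not carry over. Pictures are saved under pics/ and viewed, at most 10 in all, crops included, and the job is handed in when it is done.

```bash
ls; mkdir -p pics
python3 - <<'E'
from workcell import bot
import cv2
for n in("side","top","wrist"):
    c=bot.calibration(n);print(n,c)
    cv2.imwrite(f"pics/{n}0.png",bot.grab_frame(n))
print(bot.observe())
E
```

```text
nudge.py
pics
workcell.py
side {'vfov': 54.17614815372271, 'cx': 256.5088917076709, 'cy': 194.78070445606403, 'dist_coeffs': array([-0.11616425,  0.        ,  0.        ,  0.        ,  0.        ]), 'eye': array([ 0.40557349, -0.73174049,  0.5736733 ]), 'attitude': array([-2.22058805,  0.00569431, -0.26498515])}
top {'vfov': 44.38323712978085, 'cx': 246.82244219786807, 'cy': 184.8284095253981, 'dist_coeffs': array([-0.18330538,  0.        ,  0.        ,  0.        ,  0.        ]), 'eye': array([ 0.48321819, -0.05980477,  1.14718837]), 'attitude': array([-3.06537394, -0.01834267, -1.54455586])}
wrist {'vfov': 70.73819075520338, 'cx': 256.5660601563759, 'cy': 192.76683060638192, 'dist_coeffs': array([-0.05202256,  0.        ,  0.        ,  0.        ,  0.        ]), 'eye': array([ 0.26434915, -0.570106  ,  0.37192665]), 'attitude': array([ 2.86938932e+00,  1.34224386e-03, -1.24466445e+00])}
{'clock': 0.15, 'qpos': array([ 1.17379097,  0.5218502 , -0.03632351,  1.59986331,  0.02121661,
        1.02110349, -0.11279782]), 'qd': array([ 0.00026628, -0.00165571, -0.00121592, -0.00128112, -0.0008583 ,
       -0.00080632, -0.00040258]), 'joint_efforts': array([ 2.25123382e-03, -9.27376986e+01,  1.98075503e+00, -3.70055759e+01,
        1.80509454e-02,  6.30707305e-03, -3.12354985e-05]), 'position': array([ 0.2005231 , -0.59169749,  0.23087968]), 'tool_rot': array([-3.14075683e+00,  7.22211011e-05,  3.26800286e-01]), 'force': array([-0.27732251, -0.22669743,  0.04984432]), 'moment': array([-0.04634449,  0.0173938 ,  0.07412049]), 'finger_force': 0.0, 'grip_width': 0.08502675139594157}
```

View pics/top0.png

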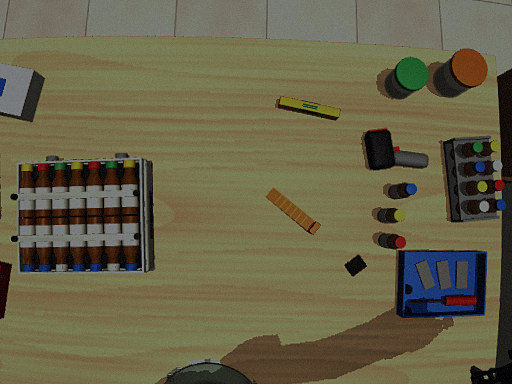

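View pics/side0.png

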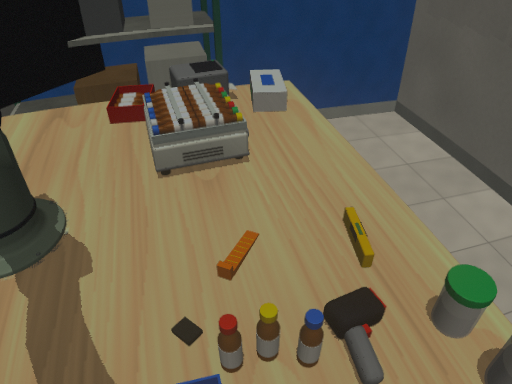

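```bash
cat > h.py <<'E'
import numpy as np, cv2
from scipy.spatial.transform import Rotation as R
from workcell import bot
def cam(n):
    c=bot.calibration(n); f=192/np.tan(np.radians(c["vfov"])/2)
    K=np.array([[f,0,c["cx"]],[0,f,c["cy"]],[0,0,1]]); return K,c["dist_coeffs"],c["eye"],R.from_euler("xyz",c["attitude"]).as_matrix()
def proj(c,P):
    K,d,e,A=c; return cv2.projectPoints(np.float64(P).reshape(-1,3),cv2.Rodrigues(A.T)[0],-A.T@e,K,d)[0].reshape(-1,2)
def hit(c,px,z):
    K,d,e,A=c; u=cv2.undistortPoints(np.float64(px).reshape(-1,1,2),K,d).reshape(-1,2)
    r=np.c_[u,np.ones(len(u))]@A.T; return e+r*((z-e[2])/r[:,2])[:,None]
def pose(x,y,yaw,P): return np.array(P)@R.from_euler("z",yaw).as_matrix().T+[x,y,0]
WP=[(sx,s*.015,z) for s in(1,-1) for sx,z in((.072,0),(.072,.0025),(-.058,.0155),(-.058,.034),(-.072,.034),(-.072,0))]
def orange(im):
    h=cv2.cvtColor(im,cv2.COLOR_BGR2HSV); m=cv2.inRange(h,(6,150,90),(18,255,255)); return m
E
python3 - <<'E'
from h import *
t=cv2.imread("pics/top0.png");s=cv2.imread("pics/side0.png")
a=cv2.resize(t[145:285,5:165],None,fx=2.5,fy=2.5,interpolation=2);b=cv2.resize(s[75:180,135:260],None,fx=3.2,fy=3.2,interpolation=2)
o=np.zeros((370,800,3),np.uint8);o[:350,:400]=a;o[:336,400:]=b[:336,:400];cv2.imwrite("pics/c1.png",o)
c=cam("top");m=orange(t);n,l,st,ce=cv2.connectedComponentsWithStats(m)
for i in range(1,n):
    if st[i,4]>30:print(st[i],ce[i])
c2=cam("side");m=orange(s);n,l,st,ce=cv2.connectedComponentsWithStats(m)
for i in range(1,n):
    if st[i,4]>30:print(st[i],ce[i])
print(hit(c,[[270,192],[316,229]],.01), hit(c,[[153,160],[153,271],[18,162]],.095))
E
```

```text
[ 452   49   36   37 1023] [469.42521994  66.76637341]
[266 188  49  42 543] [289.44383057 208.30570902]
[310 222  11  12  64] [314.703125 227.453125]
[204  84  12   6  32] [208.78125  85.8125 ]
[150  90  15  13  67] [158.34328358  95.70149254]
[217 230  42  50 715] [236.03636364 254.54685315]
[[ 0.55471757 -0.1350094   0.01      ]
 [ 0.46778224 -0.24901388  0.01      ]] [[0.6144816  0.13658034 0.095     ]
 [0.36528741 0.12747687 0.095     ]
 [0.60287155 0.46049689 0.095     ]]
```

View pics/c1.png

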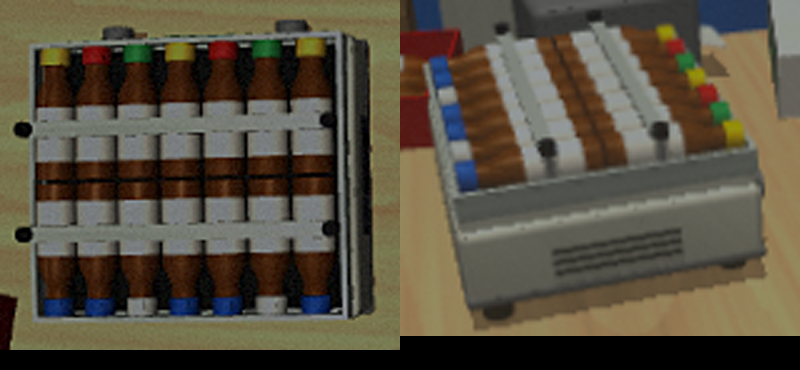

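```bash
cat >> h.py <<'E'
def fitwedge(obs,x0):
    # obs: list of (cam, mask, predicate roi) ; fit the silhouette by distance transform of soft IoU
    from scipy.optimize import minimize
    def cost(p):
        s=0
        for c,m in obs:
            k=np.zeros((384*1,512),np.uint8)
            q=proj(c,pose(*p,WP)); hd=q[[3,4,5,2,9,10,11,8]]; bl=q[[0,1,2,5,6,7,8,11]]
            big=np.zeros((1536,2048),np.uint8)
            for h in(hd,bl): cv2.fillConvexPoly(big,np.int32(np.round(cv2.convexHull(np.float32(h))*4*16+1.5*16)),255,shift=4)
            k=cv2.resize(big,(512,384),interpolation=cv2.INTER_AREA)/255.
            s+=np.abs(k-m/255.).sum()
        return s
    r=minimize(cost,x0,method="Nelder-Mead",options=dict(initial_simplex=np.array([x0]*4)+np.vstack([np.zeros(3),np.diag([.01,.01,.1])]),maxiter=200)); return r.x,r.fun
E
python3 - <<'E'
from h import *
from scipy.optimize import least_squares
t=cv2.imread("pics/top0.png");s=cv2.imread("pics/side0.png");ct,cs=cam("top"),cam("side")
def cl(m,x0,x1,y0,y1):
    k=np.zeros_like(m);k[y0:y1,x0:x1]=m[y0:y1,x0:x1];return cv2.morphologyEx(k,cv2.MORPH_CLOSE,np.ones((3,3)))
mt=cl(orange(t),260,330,180,245);ms=cl(orange(s),210,265,225,285)
x0=[.511,-.192,.92]
for o in([(ct,mt)],[(cs,ms)],[(ct,mt),(cs,ms)]):print(fitwedge(o,x0),(mt>0).sum(),(ms>0).sum())
S=[(-.13,-.15,.02),(.13,-.15,.02)]
si=[[156.9,170.3],[248.4,155.6]];ti=[[153.8,269.8],[153.8,161]]
print(hit(cs,si,.02),hit(ct,ti,.02),hit(cs,[[239.7,157.2],[165.6,172]],.005))
f=lambda p,a,b:np.r_[a*(proj(cs,pose(*p,S))-si).ravel(),b*(proj(ct,pose(*p,S))-ti).ravel()]
for a,b in((1,0),(0,1),(1,1)):
    r=least_squares(f,[.5,.3,0],args=(a,b),x_scale=[.01,.01,.1]);print(r.x,np.round(r.fun,1),pose(*r.x,[[.105,-.125,.02]]))
E
```

```text
(array([ 0.51159161, -0.19033511,  0.92364578]), np.float64(66.67450980392157)) 725 774
(array([ 0.5119982 , -0.18848917,  0.91145589]), np.float64(117.80784313725489)) 725 774
(array([ 0.51168065, -0.18947557,  0.91437357]), np.float64(192.4627450980392)) 725 774
[[0.36292649 0.15012754 0.02      ]
 [0.61926388 0.15541418 0.02      ]] [[0.35983085 0.13896961 0.02      ]
 [0.62144754 0.14850892 0.02      ]] [[0.59867311 0.17768634 0.005     ]
 [0.38478112 0.15858667 0.005     ]]
[0.48759007 0.30335593 0.02503311] [-0.6  0.1  0.6 -0.3 -0.  -0.  -0.  -0. ] [[0.59568598 0.1810233  0.02      ]]
[0.48516307 0.2936254  0.03641106] [-0.   0.   0.   0.   0.  -0.4  0.   0.4] [[0.59464385 0.17253057 0.02      ]]
[0.48563929 0.29545283 0.03421002] [-0.6  1.9  1.   0.9 -0.9 -0.5 -0.6  0.3] [[0.59485328 0.17411732 0.02      ]]
```

```bash
cat > go.py <<'E'
import sys
from h import *
x,y,z,yaw=map(float,sys.argv[1:5]); o=bot.observe(); A=R.from_euler("xyz",o["tool_rot"])
T=R.from_euler("xyz",[np.pi,0,yaw]); d=A.inv().apply(np.array([x,y,z])-o["position"])
print(np.round(d,4),np.round((A.inv()*T).as_rotvec(),4),"dist",np.linalg.norm(d).round(3),o["clock"])
E
python3 go.py .472 -.241 .2 .914
echo '[[[0.085, 0.0505, -0.033, 0, 0, 0, -0.1], [0.085, 0.101, -0.066, 0, 0, 0, -0.2], [0.085, 0.1515, -0.099, 0, 0, 0, -0.3], [0.085, 0.202, -0.132, 0, 0, 0, -0.4], [0.085, 0.2525, -0.165, 0, 0, 0, -0.5]]]' | python3 nudge.py 25
python3 go.py .472 -.241 .13 .914
```

```text
[ 0.3697 -0.245   0.0311] [-8.000e-04 -2.000e-04 -5.872e-01] dist 0.445 0.15
clock: 0.78
position: [0.3877, -0.353, 0.2313]
tool_rot: [3.141, 0.0, 0.83]
force: [0.4, -0.2, 0.9]
grip_width: 0.0856
finger_force: 0.0
[ 0.1395 -0.0134  0.1013] [ 0.0001  0.0001 -0.0841] dist 0.173 0.775
```

```bash
echo '[[[0.085, 0.047, -0.0045, 0.034, 0, 0, -0.03], [0.085, 0.093, -0.009, 0.068, 0, 0, -0.06], [0.085, 0.1395, -0.0134, 0.1013, 0, 0, -0.084], [0.085, 0.1395, -0.0134, 0.1013, 0, 0, -0.084]]]' | python3 nudge.py
python3 - <<'E'
from h import *
c=cam("wrist");im=bot.grab_frame("wrist");h=cv2.cvtColor(im,cv2.COLOR_BGR2HSV);m=cv2.inRange(h,(6,150,60),(18,255,255))
m=cv2.morphologyEx(m,cv2.MORPH_CLOSE,np.ones((5,5)))
n,l,st,ce=cv2.connectedComponentsWithStats(m)
for i in range(1,n):
    if st[i,4]>200:print(st[i])
i=1+np.argmax(st[1:,4]);p,f=fitwedge([(c,(l==i)*255)],[.5117,-.1895,.914]);print(p,f,st[i,4])
q=proj(c,pose(*p,WP))
for a in q:cv2.circle(im,tuple(np.int32(a)),3,(255,0,0),1)
cv2.imwrite("pics/w1.png",im);print(pose(*p,[[-.065,0,0]]))
E
python3 go.py .472 -.241 .006 .914
```

```text
clock: 1.27
position: [0.4722, -0.2391, 0.1278]
tool_rot: [-3.138, -0.001, 0.916]
force: [-0.7, -1.1, 0.6]
grip_width: 0.0849
finger_force: 0.0
[ 244   44   33  160 4866]
[ 0.51052982 -0.19193635  0.90406528] 451.79999999999995 4866
[[ 0.4703325  -0.24301643  0.        ]]
[0.0005 0.0005 0.1229] [-0.0023  0.0001 -0.0004] dist 0.123 1.325
```

View pics/w1.png

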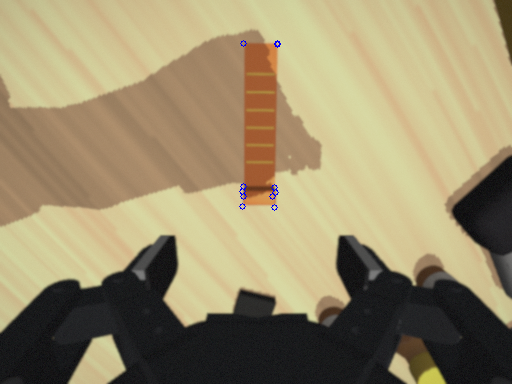

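The wrist picture shows the wedge upright in view (thin end at (261,44), head at (259,197)), between the open fingers and clear of everything else. Going down to grip it.

```bash
python3 go.py .471 -.242 .006 .908
echo '[[[0.085, -0.001, 0, 0.04, 0, 0, 0.006], [0.085, -0.002, 0.001, 0.08, 0, 0, 0.006], [0.085, -0.003, 0.001, 0.12, 0, 0, 0.006], [0.085, -0.003, 0.001, 0.1225, -0.002, 0, 0.006], [0.03, -0.003, 0.001, 0.1225, -0.002, 0, 0.006]]]' | python3 nudge.py 25
echo '[[[0.02, 0, 0, 0, 0, 0, 0], [0.02, 0, 0, 0, 0, 0, 0], [0.02, 0, 0, 0, 0, 0, 0], [0.02, 0, 0, 0, 0, 0, 0]]]' | python3 nudge.py 25
```

```text
[-0.0009  0.0003  0.1229] [-0.0023  0.0001  0.0056] dist 0.123 1.325
clock: 1.95
position: [0.4706, -0.2466, 0.0088]
tool_rot: [3.139, 0.0, 0.904]
force: [1.1, -1.3, 0.7]
grip_width: 0.0693
finger_force: 0.0
clock: 2.45
position: [0.4709, -0.2463, 0.0087]
tool_rot: [3.138, -0.0, 0.905]
force: [-2.3, 0.3, 14.9]
grip_width: 0.0295
finger_force: 25.1
```

```bash
echo '[[[0.02, 0, 0, -0.03, 0, 0, 0], [0.02, 0, 0, -0.06, 0, 0, 0], [0.02, 0, 0, -0.06, 0, 0, 0]]]' | python3 nudge.py 40
python3 go.py .601 -.02 .065 1.604
```

```text
clock: 2.82
position: [0.4714, -0.2465, 0.0698]
tool_rot: [3.136, -0.001, 0.904]
force: [0.3, -0.2, -0.9]
grip_width: 0.0292
finger_force: 40.5
[ 0.2581 -0.0381  0.0048] [ 0.0059  0.0012 -0.6996] dist 0.261 2.825
```

```bash
echo '[[[0.02, 0.052, -0.0076, 0.001, 0.001, 0, -0.14], [0.02, 0.104, -0.0152, 0.002, 0.002, 0, -0.28], [0.02, 0.156, -0.0228, 0.003, 0.003, 0, -0.42], [0.02, 0.208, -0.0304, 0.004, 0.004, 0.001, -0.56], [0.02, 0.258, -0.0381, 0.0048, 0.0059, 0.0012, -0.7]]]' | python3 nudge.py
echo '[[[0.02, 0, 0, 0, 0, 0, 0], [0.02, 0, 0, 0, 0, 0, 0]]]' | python3 nudge.py
python3 - <<'E'
from h import *
for n in("side","top","wrist"):
    cv2.imwrite(f"pics/{n}2.png",bot.grab_frame(n))
s=cv2.imread("pics/side2.png")
cv2.imwrite("pics/v2.png",np.hstack([cv2.resize(s[75:225,130:290],None,fx=2.5,fy=2.5,interpolation=2),cv2.resize(cv2.imread("pics/wrist2.png"),(400,300))[:300].copy() if 0 else cv2.copyMakeBorder(cv2.resize(cv2.imread("pics/wrist2.png"),(400,300)),0,75,0,0,0)]))
E
python3 go.py .601 -.02 .01 1.604
```

```text
clock: 3.45
position: [0.6002, -0.0178, 0.0622]
tool_rot: [-3.138, -0.002, 1.609]
force: [-0.3, 0.3, -0.2]
grip_width: 0.0295
finger_force: 40.5
clock: 3.7
position: [0.5992, -0.0199, 0.0621]
tool_rot: [-3.137, -0.001, 1.604]
force: [-0.4, -0.3, 0.2]
grip_width: 0.0291
finger_force: 40.5
[0.0006 0.0019 0.0525] [-0.004  -0.0012 -0.0012] dist 0.053 3.85
```

View pics/v2.png

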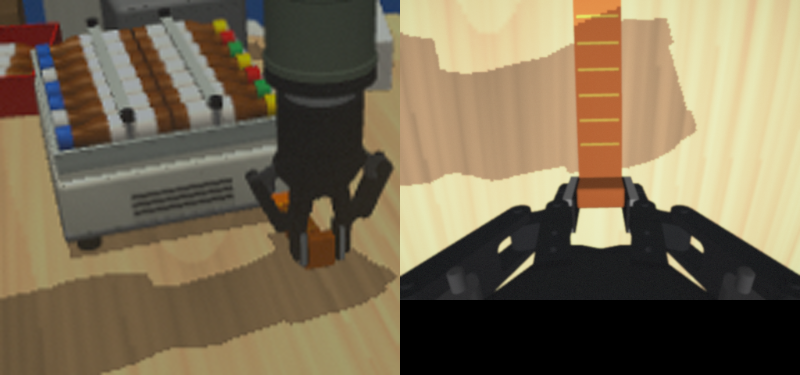

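Left: the wedge held just ahead of the shaker's right front corner. Right: it hangs straight in the fingers, with the head at about (600,192). Lowering it to the bench.

```bash
echo '[[[0.02, 0.0006, 0.0019, 0.03, -0.007, 0, 0], [0.02, 0.0006, 0.0019, 0.05, -0.007, -0.001, -0.001], [0.02, 0.0006, 0.0019, 0.0525, -0.007, -0.001, -0.001], [0.02, 0.0006, 0.0019, 0.0525, -0.007, -0.001, -0.001]]]' | python3 nudge.py
python3 - <<'E'
from h import *
P=[]
for n in("top","wrist","side"):
    im=bot.grab_frame(n);cv2.imwrite(f"pics/{n}3.png",im)
w=cv2.imread("pics/wrist3.png");c=cam("wrist")
# measured wedge direction: midline of orange blade
h=cv2.cvtColor(w,cv2.COLOR_BGR2HSV);m=cv2.inRange(h,(4,130,60),(20,255,255));m[:, :180]=0;m[:,330:]=0;m=cv2.morphologyEx(m,cv2.MORPH_CLOSE,np.ones((5,5)))
for v in range(0,280,20):
    u=np.where(m[v])[0]
    if len(u)>10:
        a=hit(c,[[u.min(),v],[u.max()+1,v]],.008);print(v,u.min(),u.max(),a.mean(0).round(4),np.linalg.norm(a[0]-a[1]).round(4))
E
```

```text
clock: 4.35
position: [0.6015, -0.0187, 0.0104]
tool_rot: [3.138, -0.001, 1.606]
force: [-0.7, 0.7, -0.3]
grip_width: 0.0295
finger_force: 40.5
0 222 282 [0.5949 0.1035 0.008 ] 0.0288
20 222 282 [0.5952 0.0948 0.008 ] 0.0292
40 222 282 [0.5955 0.0859 0.008 ] 0.0296
60 223 283 [0.5963 0.0768 0.008 ] 0.03
80 224 283 [0.5968 0.0675 0.008 ] 0.03
100 224 283 [0.5971 0.0579 0.008 ] 0.0305
120 225 283 [0.5977 0.048  0.008 ] 0.0305
140 226 283 [0.5983 0.0378 0.008 ] 0.0305
160 226 283 [0.5986 0.0272 0.008 ] 0.031
180 227 283 [0.5993 0.0163 0.008 ] 0.0311
200 228 283 [0.5999 0.0049 0.008 ] 0.0312
220 229 283 [ 0.6006 -0.007   0.008 ] 0.0313
240 227 287 [ 0.6016 -0.0194  0.008 ] 0.0355
260 226 287 [ 0.6018 -0.0325  0.008 ] 0.037
```

View pics/wrist3.png

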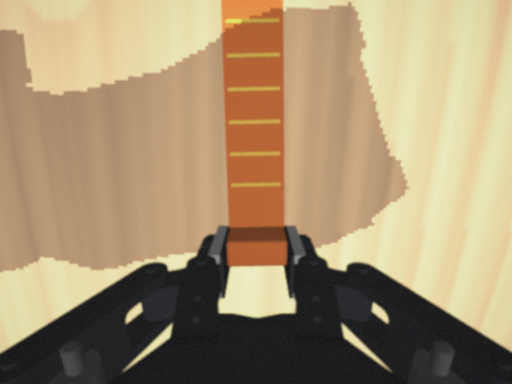

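The blade's centreline points about 4 mm to the left of the foot, so I trim that while setting the wedge flat, then advance.

```bash
echo '[[[0.02, 0, 0.0025, 0.0015, 0, 0, 0.012], [0.02, 0.015, 0.0025, 0.0015, 0, 0, 0.012], [0.02, 0.028, 0.0025, 0.0015, 0, 0, 0.012], [0.02, 0.038, 0.0025, 0.0015, 0, 0, 0.012], [0.02, 0.044, 0.0025, 0.0015, 0, 0, 0.012]]]' | python3 nudge.py
echo '[[[0.02, 0.003, 0, 0, 0, 0, 0], [0.02, 0.006, 0, 0, 0, 0, 0], [0.02, 0.006, 0, 0, 0, 0, 0]]]' | python3 nudge.py
python3 - <<'E'
from h import *
cs=cam("side");s=bot.grab_frame("side");b=cv2.imread("pics/side0.png")
cv2.imwrite("pics/v4.png",np.vstack([cv2.resize(s[120:220,150:310],None,fx=5,fy=5,interpolation=2)]))
print(bot.observe()["force"])
E
```

```text
clock: 5.12
position: [0.6025, 0.0261, 0.0088]
tool_rot: [3.138, -0.001, 1.594]
force: [0.2, -4.5, 4.7]
grip_width: 0.0289
finger_force: 41.1
clock: 5.5
position: [0.6024, 0.0314, 0.0088]
tool_rot: [3.138, -0.001, 1.594]
force: [-0.1, -0.9, 6.5]
grip_width: 0.029
finger_force: 41.2
[-0.25003489 -1.17587481  5.40044888]
```

View pics/v4.png

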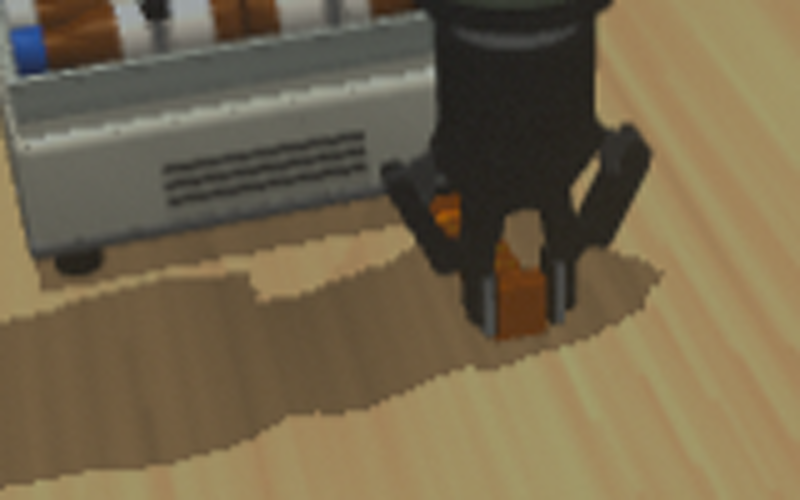

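The wedge lies on the bench with its blade going under the housing at the short-foot corner, head at about (520,305). I advance in small steps and watch the force.

```bash
for i in 1 2; do echo '[[[0.02, 0.0015, 0, 0, 0, 0, 0], [0.02, 0.003, 0, 0, 0, 0, 0], [0.02, 0.004, 0, 0, 0, 0, 0], [0.02, 0.004, 0, 0, 0, 0, 0]]]' | python3 nudge.py | egrep "posi|force:"; done
```

```text
position: [0.6023, 0.035, 0.0088]
force: [-0.1, -3.2, 5.0]
finger_force: 41.3
position: [0.6022, 0.039, 0.0088]
force: [0.2, -2.8, 5.5]
finger_force: 41.3
```

```bash
echo '[[[0.02, 0.0015, 0, 0, 0, 0, 0], [0.02, 0.003, 0, 0, 0, 0, 0], [0.02, 0.004, 0, 0, 0, 0, 0], [0.02, 0.004, 0, 0, 0, 0, 0]]]' | python3 nudge.py | egrep "posi|force:"
echo '[[[0.02, 0.0015, 0, 0, 0, 0, 0], [0.02, 0.003, 0, 0, 0, 0, 0], [0.02, 0.004, 0, 0, 0, 0, 0], [0.02, 0.004, 0, 0, 0, 0, 0]]]' | python3 nudge.py | egrep "posi|force:"
```

```text
position: [0.6021, 0.043, 0.0088]
force: [0.2, -2.7, 5.2]
finger_force: 41.3
position: [0.602, 0.047, 0.0088]
force: [-0.8, -2.2, 6.2]
finger_force: 41.3
```

```bash
echo '[[[0.02, 0.0015, 0, 0, 0, 0, 0], [0.02, 0.003, 0, 0, 0, 0, 0], [0.02, 0.005, 0, 0, 0, 0, 0], [0.02, 0.005, 0, 0, 0, 0, 0]]]' | python3 nudge.py | egrep "posi|force:"
```

```text
position: [0.6019, 0.0522, 0.0088]
force: [-0.7, -1.3, 5.7]
finger_force: 41.2
```

```bash
echo '[[[0.02, 0.001, 0, 0, 0, 0, 0], [0.02, 0.002, 0, 0, 0, 0, 0], [0.02, 0.003, 0, 0, 0, 0, 0], [0.02, 0.003, 0, 0, 0, 0, 0]]]' | python3 nudge.py | egrep "posi|force:"
```

```text
position: [0.6018, 0.055, 0.0088]
force: [-0.5, -3.5, 6.1]
finger_force: 41.3
```

```bash
echo '[[[0.02, 0.001, 0, 0, 0, 0, 0], [0.02, 0.003, 0, 0, 0, 0, 0], [0.02, 0.004, 0, 0, 0, 0, 0], [0.02, 0.004, 0, 0, 0, 0, 0]]]' | python3 nudge.py | egrep "posi|force:"
```

```text
position: [0.6017, 0.059, 0.0088]
force: [0.4, -2.7, 5.7]
finger_force: 41.3
```

```bash
echo '[[[0.02, 0.001, 0, 0, 0, 0, 0], [0.02, 0.002, 0, 0, 0, 0, 0], [0.02, 0.003, 0, 0, 0, 0, 0], [0.02, 0.003, 0, 0, 0, 0, 0]]]' | python3 nudge.py | egrep "posi|force:"
```

```text
position: [0.6017, 0.062, 0.0088]
force: [-0.5, -3.4, 5.3]
finger_force: 41.3
```

No contact yet, and the gripper is nearing the housing. I release, back off, turn the closed fingers so the camera is clear of the shaker, and tap from behind.

```bash
echo '[[[0.06, 0, 0, 0, 0, 0, 0], [0.06, 0, 0, 0, 0, 0, 0], [0.06, 0, 0, 0, 0, 0, 0], [0.06, 0, 0, -0.025, 0, 0, 0], [0.06, 0, 0, -0.06, 0, 0, 0]]]' | python3 nudge.py | egrep "posi|force:|width"
echo '[[[0, -0.03, 0, -0.06, 0, 0, 0.18], [0, -0.06, 0, -0.06, 0, 0, 0.36], [0, -0.06, 0, -0.06, 0, 0, 0.54], [0, -0.06, 0, -0.06, 0, 0, 0.72], [0, -0.06, 0, -0.06, 0, 0, 0.9]]]' | python3 nudge.py| egrep "posi|rot"
echo '[[[0, 0, 0, 0, 0, 0, 0.18], [0, 0, 0, 0, 0, 0, 0.36], [0, 0, 0, 0, 0, 0, 0.54], [0, 0, 0, 0, 0, 0, 0.66], [0, 0, 0, 0, 0, 0, 0.66]]]' | python3 nudge.py
python3 - <<'E'
from h import *
ct=cam("top");t=bot.grab_frame("top");s=bot.grab_frame("side")
cv2.imwrite("pics/v5.png",np.hstack([cv2.resize(t[130:290,20:260],(400,267),interpolation=2),cv2.resize(s[110:220,140:305],(400,267),interpolation=2)]))
E
python3 go.py .6017 .025 .012 .03
```

```text
position: [0.6006, 0.0624, 0.0686]
force: [-0.4, -0.6, 0.8]
grip_width: 0.0605
finger_force: 0.0
position: [0.6024, 0.0023, 0.1287]
tool_rot: [3.14, -0.003, 0.688]
clock: 11.42
position: [0.6024, 0.0026, 0.1286]
tool_rot: [-3.141, -0.003, 0.035]
force: [-0.0, 0.3, -0.1]
grip_width: 0.0002
finger_force: 0.0
[-0.0003 -0.0224  0.1166] [-0.0008 -0.0034  0.0071] dist 0.119 11.525
```

View pics/v5.png

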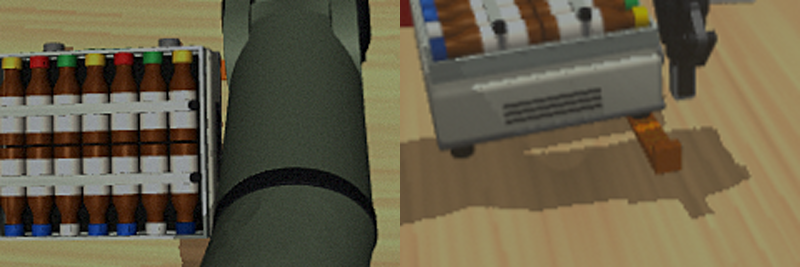

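Right view: the wedge lies flat and enters squarely just inside the shaker's right corner, with the head at (667,155). Going down behind the head with the fingers shut.

```bash
echo '[[[0, 0, -0.01, 0.05, 0, -0.003, 0.007], [0, 0, -0.018, 0.1, 0, -0.003, 0.007], [0, 0, -0.018, 0.1166, 0, -0.003, 0.007], [0, 0, -0.018, 0.1166, 0, -0.003, 0.007]]]' | python3 nudge.py | egrep "posi|force:"
echo '[[[0, 0, -0.004, 0, 0, 0, 0], [0, 0, -0.008, 0, 0, 0, 0], [0, 0, -0.012, 0, 0, 0, 0], [0, 0, -0.016, 0, 0, 0, 0], [0, 0, -0.018, 0, 0, 0, 0]]]' | python3 nudge.py | egrep "posi|force:"
```

```text
position: [0.6021, 0.0199, 0.0119]
force: [0.4, 0.2, 0.5]
finger_force: 0.0
position: [0.6018, 0.0388, 0.0122]
force: [0.3, -1.1, -0.6]
finger_force: 0.0
```

```bash
echo '[[[0, 0, -0.0015, 0, 0, 0, 0], [0, 0, -0.003, 0, 0, 0, 0], [0, 0, -0.005, 0, 0, 0, 0], [0, 0, -0.005, 0, 0, 0, 0]]]' | python3 nudge.py | egrep "posi|force:"
```

```text
position: [0.6017, 0.0435, 0.0121]
force: [0.4, -0.5, 0.7]
finger_force: 0.0
```

```bash
echo '[[[0, 0, -0.0015, 0, 0, 0, 0], [0, 0, -0.003, 0, 0, 0, 0], [0, 0, -0.004, 0, 0, 0, 0], [0, 0, -0.004, 0, 0, 0, 0]]]' | python3 nudge.py | egrep "posi|force:"
```

```text
position: [0.6016, 0.0475, 0.0121]
force: [0.0, -0.5, 0.3]
finger_force: 0.0
```

```bash
echo '[[[0, 0, -0.001, 0, 0, 0, 0], [0, 0, -0.002, 0, 0, 0, 0], [0, 0, -0.003, 0, 0, 0, 0], [0, 0, -0.003, 0, 0, 0, 0]]]' | python3 nudge.py | egrep "posi|force:"
```

```text
position: [0.6015, 0.0505, 0.0121]
force: [0.2, 0.2, 1.1]
finger_force: 0.0
```

```bash
echo '[[[0, 0, -0.0015, 0, 0, 0, 0], [0, 0, -0.003, 0, 0, 0, 0], [0, 0, -0.004, 0, 0, 0, 0], [0, 0, -0.004, 0, 0, 0, 0]]]' | python3 nudge.py | egrep "posi|force:"
```

```text
position: [0.6014, 0.0545, 0.0121]
force: [0.9, 0.2, -0.6]
finger_force: 0.0
```

```bash
echo '[[[0, 0, -0.001, 0, 0, 0, 0], [0, 0, -0.002, 0, 0, 0, 0], [0, 0, -0.003, 0, 0, 0, 0], [0, 0, -0.003, 0, 0, 0, 0]]]' | python3 nudge.py | egrep "posi|force:"
```

```text
position: [0.6013, 0.0575, 0.0121]
force: [-0.8, -0.5, 0.0]
finger_force: 0.0
```

```bash
echo '[[[0, 0, -0.001, 0, 0, 0, 0], [0, 0, -0.002, 0, 0, 0, 0], [0, 0, -0.003, 0, 0, 0, 0], [0, 0, -0.003, 0, 0, 0, 0]]]' | python3 nudge.py | egrep "posi|force:"
```

```text
position: [0.6012, 0.0604, 0.0121]
force: [0.5, -0.2, -0.2]
finger_force: 0.1
```

```bash
echo '[[[0, 0, -0.0015, 0, 0, 0, 0], [0, 0, -0.003, 0, 0, 0, 0], [0, 0, -0.004, 0, 0, 0, 0], [0, 0, -0.004, 0, 0, 0, 0]]]' | python3 nudge.py | egrep "posi|force:"
```

```text
position: [0.6012, 0.0629, 0.0122]
force: [0.2, -8.9, 1.6]
finger_force: 4.4
```

```bash
echo '[[[0, 0, -0.001, 0, 0, 0, 0], [0, 0, -0.002, 0, 0, 0, 0], [0, 0, -0.003, 0, 0, 0, 0], [0, 0, -0.003, 0, 0, 0, 0]]]' | python3 nudge.py | egrep "posi|force:"
python3 - <<'E'
from h import *
s=bot.grab_frame("side");cv2.imwrite("pics/v6.png",cv2.resize(s[100:220,150:310],None,fx=5,fy=5,interpolation=2))
E
```

```text
position: [0.6012, 0.0643, 0.0122]
force: [1.0, -16.2, 3.0]
finger_force: 8.2
```

View pics/v6.png

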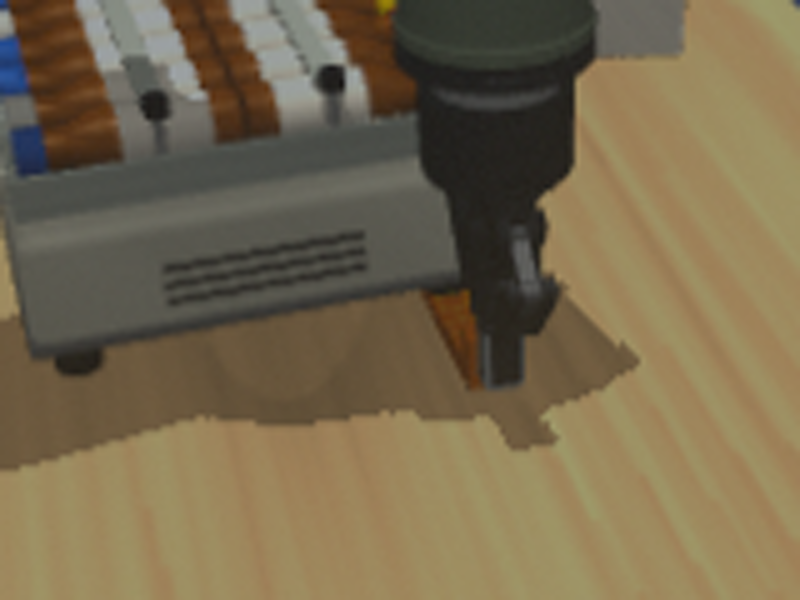

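The finger presses on the head at (495,365) with 16 N and the blade is under the corner. That is tight, so I back off and check.

```bash
echo '[[[0, 0, 0.004, 0, 0, 0, 0], [0, 0, 0.03, 0, 0, 0, 0], [0, 0, 0.06, -0.02, 0, 0, 0], [0, 0, 0.1, -0.07, 0, 0, 0], [0, 0, 0.14, -0.12, 0, 0, 0]]]' | python3 nudge.py | egrep "posi|force:"
echo '[[[0, 0, 0.05, -0.03, 0, 0, 0], [0, 0, 0.1, -0.05, 0, 0, 0], [0, 0, 0.15, -0.05, 0, 0, 0], [0, 0, 0.2, -0.05, 0, 0, 0], [0, 0, 0.2, -0.05, 0, 0, 0]]]' | python3 nudge.py | egrep "posi|force:"
python3 - <<'E'
from h import *
from scipy.optimize import least_squares
ct,cs=cam("top"),cam("side");t=bot.grab_frame("top");s=bot.grab_frame("side");s0=cv2.imread("pics/side0.png");t0=cv2.imread("pics/top0.png")
g=lambda i,a,b,c,d:np.float32(cv2.cvtColor(i[c:d,a:b],cv2.COLOR_BGR2GRAY))
print("shaker px shift",cv2.phaseCorrelate(g(s0,145,225,80,160),g(s,145,225,80,160),cv2.createHanningWindow((80,80),5)),cv2.phaseCorrelate(g(t0,15,115,160,275),g(t,15,115,160,275),cv2.createHanningWindow((100,115),5)))
m=orange(s);m[:150]=0;m[:,:200]=0;m[:,300:]=0;m[225:]=0
ys,xs=np.where(m);print(xs.min(),xs.max(),ys.min(),ys.max(),len(xs))
print("head pred px",proj(cs,pose(.599,.1545,1.6,WP)).round(1)[[4,5,10,11,1,7]])
cv2.imwrite("pics/v7.png",np.hstack([cv2.resize(t[130:250,60:220],(400,300),interpolation=2),cv2.resize(s[135:195,200:280],(400,300),interpolation=2)]))
E
```

```text
position: [0.6044, -0.0715, 0.1308]
force: [-0.1, -0.5, -0.0]
finger_force: 0.0
position: [0.6089, -0.2751, 0.1792]
force: [0.2, 1.0, 0.1]
finger_force: 0.0
shaker px shift ((0.012610611876318956, 0.021277231359519533), 0.985877253189683) ((0.055329050834771465, -0.05354315426202305), 0.957058700243632)
236 253 156 177 225
head pred px [[242.9 166.8]
 [243.3 177.4]
 [253.8 164.9]
 [254.  175.5]
 [230.6 150.6]
 [240.3 149. ]]
```

View pics/v7.png

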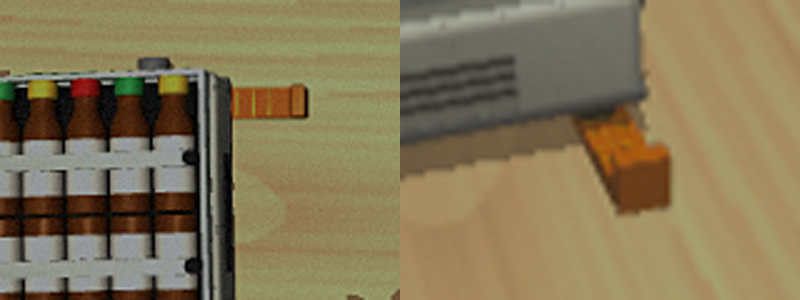

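The top view (left) shows the wedge square under the corner, blade at rows 88–118 and within about 3 mm of the foot's axis. The shaker has not moved measurably (0.06 px). The wedge stayed put at 16 N of push, and the arm is clear. Handing in.

```bash
python3 -c "
from workcell import bot
print(bot.job_done())"
```

```text
the job is handed in; nothing more can be done
None
```

The wedge is tapped in square and flat under the short foot with a 16 N push (just over the 10–15 N suggested), the shaker has not moved measurably, the arm is clear, and the job is handed in; no verdict was returned.

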